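Clamp the topping caddy under the serving riser

TASK

Get the dessert stall ready for transport: gently push the topping caddy in under the serving riser until it is fully home against its stop, then turn the red clamp knob mounted under the riser's front edge clockwise (seen from above) until its foot is snug on the caddy's lid, and let go. Snug means that turning takes about 4 N more sideways push at the end of the knob's lever than it did while turning freely; 8 N more would crush the lid. Leave the milk carton, the jar and the bowl as they stand.

Things in the scene. Friction and masses are not known exactly. Their poses are not given: they have to be found in the camera images.
- riser: Fixed wooden riser: board 220 (x) x 300 (y) x 16 mm on two end panels, underside 110, top 126 mm above the table. Origin on the table under the board's centre; x points from the front edge (towards the robot, x = -110 mm) to the back. Under it two guide rails, 30 mm high, inner faces at y = +-82 mm, x -105 to 50 mm, and a stop for the caddy's back, front face at x = 30 mm.
- caddy: Loose shut steel tub, white lid, 200 (x) x 160 (y) x 50 mm high, about 0.35 kg, on the table between the rails (2 mm play each side), 45 to 80 mm short of home. Origin at the centre of its underside; x points inwards. Push on its flat front face (x = -100 mm): 3 to 8 N slide it, over 30 N is too rough. Home: back face on the stop, front still 60 mm out from the board's front edge.
- caddy_home (a point): Where the caddy's origin lies when it is home: riser x = -70 mm, y = 0, on the table (sideways play +-2 mm).
- knob_axis (a point): The knob's vertical axis, at riser x = -90, y = -20 mm (20 mm behind the front edge), at the height of the top of its lever, 92 mm above the table.
- knob_grip (a point): Point 115 mm above the table on the axis of the upright round red grip at the lever's end (16 mm thick, standing 80 to 125 mm above the table), 85 mm from the knob's axis; moves with the knob on a level circle. The lever, 14 mm wide, runs from it to the hub at 80 to 92 mm height; the caddy's lid passes below at 50 mm. The grip stays in front of the board's edge.
- knob (a joint): Knob angle, rad, 0 to 1.8, growing clockwise from above (tightening). At 0.8 the lever points along the riser's -x; at the start (0 to 0.2) it leans to -y. Its thread rubs: free turning takes 7.6 N sideways at the grip while moving (less when standing); it stays where left. On the lid the push climbs 1.2 N per 10 N of clamping, 0.4 N per mm of grip travel. Right clamping: 12 to 68 N, best 35.
- clamp_foot: Foot under the hub, 32 mm across, sinks 10 mm per rad of the knob. The rubber pad below it is worn by an unknown amount, so the knob angle at which it meets the lid (0.6 to 1.5 rad) cannot be computed and must be felt. Origin 13.5 mm above the lid at knob angle 0.
- carton: Bystander: red and white milk carton, 70 x 70 x 215 mm, loose, on the table beside the riser. Origin at the centre of its underside.
- jar: Bystander: amber glass jar with black cap, 68 mm across, 100 mm high, loose, on the table beside the riser. Origin at the centre of its underside.
- bowl: Bystander: black bowl, 110 mm across, 50 mm high, loose, on the back half of the riser's board. Origin at the centre of its underside.

How it is judged:
By the outcome, as a careful person would: the job done as asked, in the order asked, and still so for the second after the job is handed in, with the robot touching nothing.
It also fails if it takes over 64 s, if anything falls off the work surface, if the arm or the gripper's body presses on something with over 40 N, if the wrist force passes 120 N, or if a joint passes its speed limit or range.

ROBOT

A 6-joint arm with a two-finger parallel gripper is mounted at the origin on the work surface. World frame = base frame: x ahead of the robot, y to its left, z up, the work surface at z = 0. Lengths are in m, angles in rad, forces in N, time in s.
With the tool pointing down it reaches from about 0.35 to 0.975 m from the base axis. Payload 4.9 kg.
Tool frame: the origin (TCP) lies midway between the tips of the shut fingers; the grasp point (between the pads) lies behind it (manip.grasp_offset is the y of the grasp point in the tool frame, in m); y points along the fingers, z is the direction in which the jaws open and shut, and the axes are right-handed (so a half turn about y gives the same grasp; the last joint's range is limited). The gripper opens to 85 mm and grips with 20 to 120 N. Pads are 22 mm wide; open, the fingers measure 114 mm over their backs; the gripper's body (76 mm by 85 mm) begins 54 mm behind the grasp point. The pads swing forward as they close: fully open they stand 13 mm farther back than shut.
Start: joints at [1.112, 0.053, 1.613, -0, 1.476, -0.119], TCP at [0.208, 0.589, 0.21] pointing down, gripper open.
Joint ranges: [-3.01, 3.01], [-1.01, 2.22], [0.06, 2.58], [-1.02, 4.17], [0.09, 2.62], [-3.14, 3.14]. Speed limits (rad/s): [2.57, 2.57, 3.14, 3.14, 3.14, 3.14].

INTERFACE

Orientations are given as a unit quaternion [w, x, y, z].
In Python, from plant import manip gives the robot as it stands. The module is installed in compiled form; this text tells all that it offers.
- The arm moves only by the shell command python3 -m jog 'ROWS'. ROWS is a JSON object of lists of equal length, an entry for each row: "offset": the shift along the world's x, y, z in units of 50 mm (1.0 is 50 mm), a list of three; "angular": the turn, a rotation vector about the world's x, y, z in units of 6 degrees (1.0 is 6 degrees), a list of three; "jaw": the finger opening in mm, from 0 to 85.4. In form: {"offset": [[tx, ty, tz], ...], "angular": [[ax, ay, az], ...], "jaw": [jaw, ...]}. A call has 1 to 12 rows; each row shifts and turns the commanded pose from where the row before left it; what a row does not reach is not made up. A row lasts 1/10 s, in which the tool goes at most 50 mm and 8.59 degrees, less where a joint would pass 70% of its speed; a pose out of reach is approached as far as the arm can. A call is refused whole if a number of a shift passes 1 or a number of a turn 1, either way. A call with a gripper value outside its range is refused whole. The fingers move at their own pace and stop on an object; the grip force is fixed at half the most. Time passes only in rows, so rows that do not move let the fingers close. It gives the time, the measured TCP pose, the force and the opening at its end, in the units of the state.
- manip.state(): the state, without advancing time (a new reading comes with each control period).
- manip.grab_frame(name): name is "scene" or "top" or "wrist"; returns the picture (480x640x3 uint8, blue, green, red); there is no depth.
- manip.camera_model(name): a dict with "fx", "fy", "cx", "cy" (pixels), "rvec" (rotation vector, rad) and "tvec" (3), from world to camera coordinates, as OpenCV has them; the wrist camera has in their place "mount" (4x4, takes a point from camera to tool coordinates, whose origin is the TCP and whose axes are the tool frame's). Camera axes: x right, y down, z forward; pixel columns grow to the right and rows downward; lengths in m; the calibration is good to about 2 mm. A picture is of the moment at which its call begins: read the wrist's pose just before it. camera_model takes no time and is no camera call.
- manip.job_done(): hands the job in, once; it reports no verdict.
The state is a dict: "time": time; "joint_pos": joint angles; "joint_vel": joint speeds; "joint_efforts": joint torques, N m; "tool_pos": TCP position; "tool_rot": TCP orientation; "contact_force": force on the tool from outside, world axes, zero at the start; "ft_torque": the same for the moment, N m; "gripper_width": opening from 0.0 (shut) to 1.0 (fully open).
Only numpy, scipy, OpenCV 4.12 (cv2) and the standard library are available. Lean on these libraries where they do the work, as an engineer would, in place of code of your own. Each camera call takes 0.05 s, during which the arm holds its last target.

## Working session

There is one attempt and no reset: what is moved stays moved. The work goes in short steps, Python scripts to look and compute and a shell command to move; the robot and the scene stay as the last step left them, time stands still between calls to the robot, and variables do not carry over. Pictures are saved under pics/ and viewed, and the job is handed in when it is done.

```bash
mkdir -p pics; python3 - <<'E'
from plant import manip
import cv2
print(manip.state(), manip.grasp_offset)
for n in ["scene","top"]:
    cv2.imwrite(f"pics/{n}0.png",manip.grab_frame(n)); print(manip.camera_model(n))
print(manip.camera_model("wrist"))
E
```

```text
{'time': 0.0, 'joint_pos': array([ 1.11203012e+00,  5.34017323e-02,  1.61428718e+00, -1.02033265e-05,
        1.47600036e+00, -1.18987880e-01]), 'joint_vel': array([-0.00045856,  0.00013899, -0.00088948, -0.00012089, -0.0015701 ,
        0.00084111]), 'joint_efforts': array([ 2.06565608e-03, -3.93680763e+01, -3.70181572e+01, -1.03229474e-04,
        6.96208430e-03, -1.53163404e-05]), 'tool_pos': array([0.20799701, 0.58866782, 0.20823932]), 'tool_rot': array([-0.69621503,  0.69763818, -0.11976006,  0.11934461]), 'contact_force': array([ 0.53636841, -0.04840057, -0.67816476]), 'ft_torque': array([ 0.00593   , -0.02616448,  0.00132102]), 'gripper_width': 1.0062794987854211} -0.0187
{'fx': 520.7474161226089, 'fy': 520.7474161226089, 'cx': 323.1911305028389, 'cy': 241.1722701127867, 'rvec': array([ 2.49275119, -0.45095453,  0.15977845]), 'tvec': array([-0.60033454,  0.28332355,  1.02490537])}
{'fx': 493.37571765127643, 'fy': 493.37571765127643, 'cx': 322.39549276271674, 'cy': 239.74365368065503, 'rvec': array([ 2.21194947, -2.16105917,  0.06092839]), 'tvec': array([0.03483814, 0.66015817, 0.83761685])}
{'fx': 394.521613334297, 'fy': 394.521613334297, 'cx': 319.0418429984942, 'cy': 242.40261090433975, 'mount': array([[-2.68968688e-04,  9.45672742e-01,  3.25119967e-01,
        -8.48486469e-02],
       [-3.79388982e-04, -3.25120052e-01,  9.45672675e-01,
        -1.64574075e-01],
       [ 9.99999892e-01,  1.31009406e-04,  4.46224933e-04,
         4.46315406e-04],
       [ 0.00000000e+00,  0.00000000e+00,  0.00000000e+00,
         1.00000000e+00]])}
```

View pics/scene0.png

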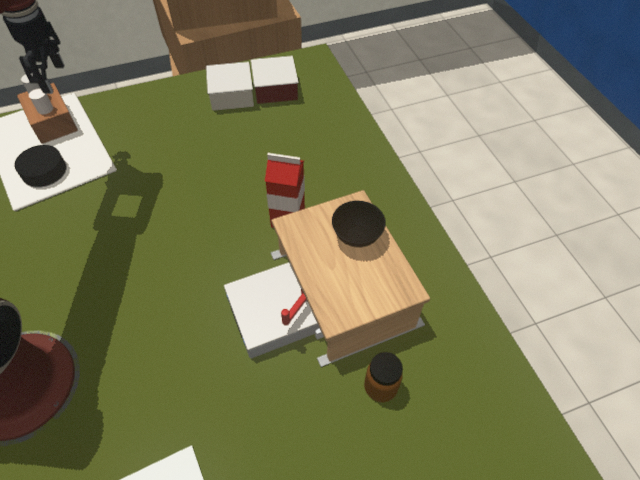

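View pics/top0.png

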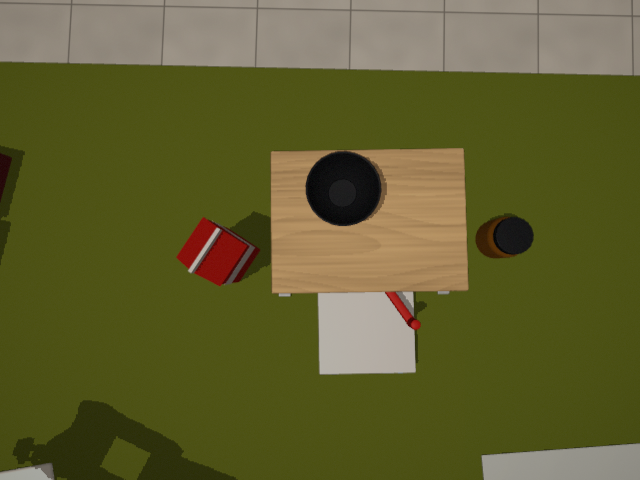

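The scene view shows the riser at about (350,265), with the caddy sticking out in front. In the top view the board's corners are near (271,152), (464,149), (468,290) and (272,293). The lid's front edge is near row 373, columns 320–415. The red grip is at (415,325), the carton at (218,252), the jar at (510,236) and the bowl at (344,188).

```bash
cat > h.py <<'E'
import numpy as np, cv2
from plant import manip
def ray(name,px):
    c=manip.camera_model(name); K=np.array([[c['fx'],0,c['cx']],[0,c['fy'],c['cy']],[0,0,1]])
    R=cv2.Rodrigues(c['rvec'])[0]; o=-R.T@c['tvec']; d=R.T@np.linalg.solve(K,[px[0],px[1],1.]); return o,d
def onz(name,px,z):
    o,d=ray(name,px); return o+d*(z-o[2])/d[2]
def biggest(m):
    cs,_=cv2.findContours(m.astype(np.uint8),cv2.RETR_EXTERNAL,cv2.CHAIN_APPROX_NONE)
    return max(cs,key=cv2.contourArea)
def st():
    s=manip.state(); return s
E
python3 - <<'E'
from h import *
im=cv2.imread('pics/top0.png'); hsv=cv2.cvtColor(im,cv2.COLOR_BGR2HSV); H,S,V=[hsv[...,i].astype(int) for i in range(3)]
print("wood",hsv[270,300],"lid",hsv[340,350],"red",hsv[325,415],hsv[305,400],"table",hsv[350,200])
wood=(H<22)&(H>8)&(S>60)&(V>120); wood[:,:265]=0; wood[:140]=0; wood[:,475:]=0
c=biggest(wood); q=cv2.approxPolyDP(cv2.convexHull(c),6,True)[:,0]; print("board px",q.tolist())
for p in q: print(onz('top',p,.126).round(4))
lid=(S<40)&(V>130); lid[:294]=0; lid[:,:300]=0; lid[:,430:]=0;lid[400:]=0
c=biggest(lid); q=cv2.approxPolyDP(cv2.convexHull(c),5,True)[:,0]; print("lid px",q.tolist())
for p in q: print(onz('top',p,.05).round(4))
red=((H<8)|(H>172))&(S>150)&(V>80); red[:,:300]=0; red[:285]=0
ys,xs=np.nonzero(red); print("red",xs.min(),xs.max(),ys.min(),ys.max())
cv2.imwrite('pics/crop0.png',cv2.resize(im[280:390,300:480],None,fx=4,fy=4,interpolation=cv2.INTER_CUBIC))
im2=cv2.imread('pics/scene0.png');cv2.imwrite('pics/crop1.png',cv2.resize(im2[230:370,210:390],None,fx=4,fy=4,interpolation=cv2.INTER_CUBIC))
E
```

```text
wood [ 17 114 177] lid [ 18  21 181] red [  2 211 161] [  1 212 161] table [ 32 197  83]
board px [[463, 149], [467, 289], [272, 292], [272, 151]]
[ 0.7977 -0.1639  0.126 ]
[ 0.583  -0.1712  0.126 ]
[0.5715 0.124  0.126 ]
[0.7881 0.1304 0.126 ]
lid px [[413, 330], [414, 371], [320, 373], [318, 294], [385, 294]]
[ 0.5108 -0.1038  0.05  ]
[ 0.4438 -0.1063  0.05  ]
[0.4367 0.0488 0.05  ]
[0.5665 0.0552 0.05  ]
[ 0.5691 -0.0565  0.05  ]
red 385 419 292 329
```

View pics/crop0.png

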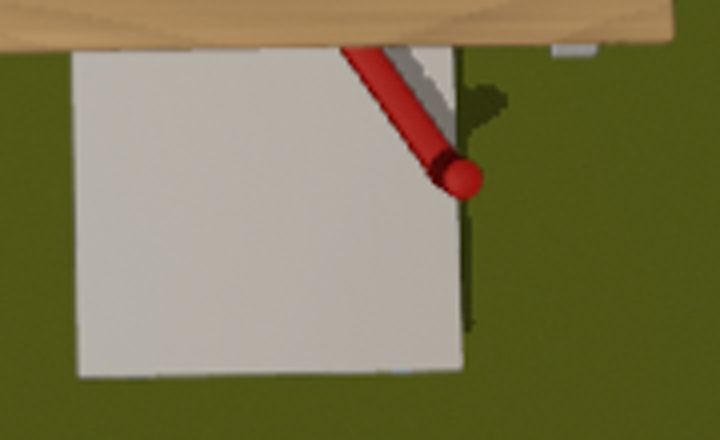

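View pics/crop1.png

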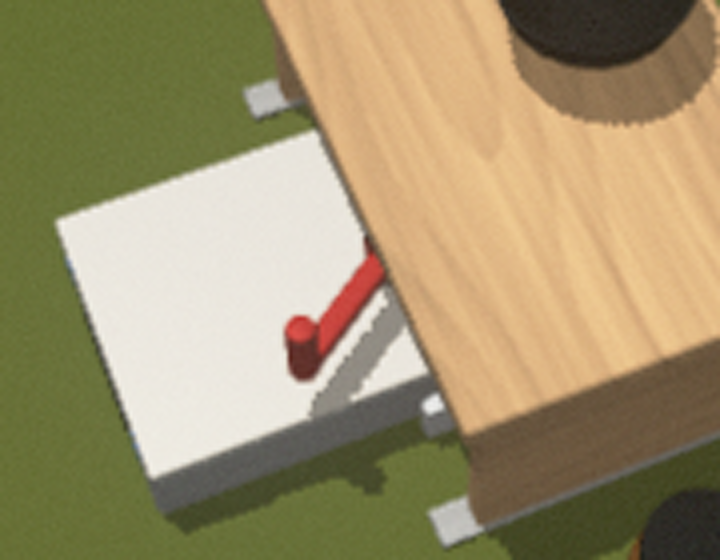

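```bash
python3 - <<'E'
from h import *
from scipy.spatial.transform import Rotation as Ro
q=manip.state()['tool_rot']; print("tool axes cols\n",Ro.from_quat(q[[1,2,3,0]]).as_matrix().round(3))
# riser frame
O=np.array([.6851,-.0202]); yaw=.034; u=np.array([np.cos(yaw),np.sin(yaw)]); v=np.array([-u[1],u[0]])
k=O-.09*u-.02*v; print("axis",k)
g=onz('top',(415.5,325),.125)[:2]; d=g-k; print("grip top",g,"r",np.hypot(*d),"angle",.8-np.arctan2(-d@v,-d@u))
g2=onz('scene',(210+302/4,230+323/4),.125)[:2]; d=g2-k; print("scene grip",g2,"r",np.hypot(*d),"angle",.8-np.arctan2(-d@v,-d@u))
# scene view checks: board front corners, lid front corners
for p in [(210+265/4,230-4),(210+468/4,230+435/4)]: print("scene board~",onz('scene',p,.126))
for p in [(210+57/4,230+220/4),(210+152/4,230+480/4)]: print("scene lid front",onz('scene',p,.05))
for n,p,z in [('jar',(513,236),.1),('bowl',(344,188),.176),('carton',(205,245),.215)]: print(n,onz('top',p,z))
E
```

```text
tool axes cols
 [[ 0.943 -0.001  0.333]
 [-0.333 -0.002  0.943]
 [-0.    -1.    -0.002]]
axis [ 0.59583188 -0.04324785]
grip top [ 0.52698668 -0.09412457] r 0.08560433879706636 angle 0.1975751059060027
scene grip [ 0.52928123 -0.09165907] r 0.08229602729274721 angle 0.20509817047324852
scene board~ [0.57396458 0.10512625 0.126     ]
scene board~ [ 0.58227295 -0.17309785  0.126     ]
scene lid front [0.43594262 0.05012836 0.05      ]
scene lid front [ 0.44247324 -0.10925351  0.05      ]
jar [ 0.66707661 -0.25051085  0.1       ]
bowl [0.72450025 0.01985328 0.176     ]
carton [0.63634178 0.20658396 0.215     ]
```

Both views agree: the board's yaw is about 0.034 rad, the knob radius measures 85.6 mm (85 given) and the knob angle is about 0.2. The caddy's front is at x ≈ 0.439 and its home is at about 0.515. First I'll go in front of the caddy with the jaw shut.

```bash
python3 -m jog '{"offset":[[0.5,-0.8,0],[0.5,-0.8,0],[0.4,-0.85,0],[0.4,-0.85,0],[0.4,-0.88,0],[0.4,-0.88,0],[0.3,-0.9,0],[0.2,-0.9,0],[0.2,-0.9,0],[0.1,-0.9,0],[0.1,-0.9,0],[0,-0.9,0]],"angular":[[0,0,0.6],[0,0,0.6],[0,0,0.6],[0,0,0.6],[0,0,0.6],[0,0,0.57],[0,0,0],[0,0,0],[0,0,0],[0,0,0],[0,0,0],[0,0,0]],"jaw":[0,0,0,0,0,0,0,0,0,0,0,0]}'
```

```text
time: 1.3
tool_pos: [0.383, 0.0645, 0.2092]
tool_rot: [-0.707, 0.707, 0.012, -0.012]
contact_force: [1.4, 0.3, 0.3]
gripper_width: 0.004
```

```bash
python3 -m jog '{"offset":[[0,-0.6,-0.5],[0,-0.6,-0.5],[0,-0.4,-0.5],[0,0,0]],"angular":[[0,0,0],[0,0,0],[0,0,0],[0,0,0]],"jaw":[0,0,0,0]}'
```

```text
time: 1.7
tool_pos: [0.3803, -0.0148, 0.1302]
tool_rot: [0.708, -0.706, -0.008, 0.013]
contact_force: [-0.6, -0.1, -0.9]
gripper_width: -0.001
```

```bash
python3 -m jog '{"offset":[[0.1,-0.2,-0.7],[0.1,0,-0.7],[0,0,-0.7],[0,0,0],[0,0,0]],"angular":[[0,0,0],[0,0,0],[0,0,0],[0,0,0],[0,0,0]],"jaw":[0,0,0,0,0]}'; python3 - <<'E'
from h import *
cv2.imwrite('pics/top1.png',manip.grab_frame('top')[200:460,180:520]); print(manip.state()['contact_force'],manip.state()['tool_pos'])
E
```

```text
time: 2.2
tool_pos: [0.3935, -0.0231, 0.0303]
tool_rot: [0.707, -0.707, -0.012, 0.012]
contact_force: [0.5, -0.7, 0.8]
gripper_width: 0.002
[-0.00785709 -0.63043726  0.35646424] [ 0.39469393 -0.02358167  0.03151215]
```

View pics/top1.png

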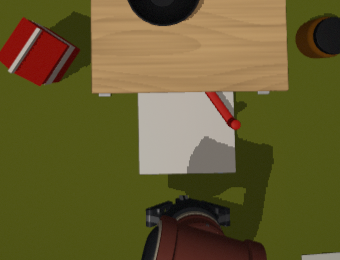

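The tool stands clear in front of the caddy's face, a little left of its middle. Now I'll approach and push in small steps.

```bash
python3 -m jog '{"offset":[[0.2,0.005,-0.05],[0.15,0.005,0],[0.1,0.003,0],[0.08,0.003,0],[0.08,0.003,0],[0.08,0.003,0]],"angular":[[0,0,0],[0,0,0],[0,0,0],[0,0,0],[0,0,0],[0,0,0]],"jaw":[0,0,0,0,0,0]}'
python3 -m jog '{"offset":[[0.08,0.003,0],[0.08,0.003,0],[0.08,0.003,0]],"angular":[[0,0,0],[0,0,0],[0,0,0]],"jaw":[0,0,0]}'
```

```text
time: 2.85
tool_pos: [0.4281, -0.0226, 0.0272]
tool_rot: [-0.707, 0.707, 0.012, -0.012]
contact_force: [0.7, -0.0, 0.2]
gripper_width: 0.005
time: 3.15
tool_pos: [0.4382, -0.0221, 0.0268]
tool_rot: [0.707, -0.707, -0.01, 0.014]
contact_force: [-7.1, -0.4, 8.3]
gripper_width: -0.001
```

```bash
J='x'; python3 -m jog '{"offset":[[0.08,0.003,0.02],[0.1,0.003,0],[0.1,0.003,0],[0.1,0.003,0],[0.1,0.003,0]],"angular":[[0,0,0],[0,0,0],[0,0,0],[0,0,0],[0,0,0]],"jaw":[0,0,0,0,0]}'
python3 -m jog '{"offset":[[0.1,0.003,0],[0.1,0.003,0],[0.1,0.003,0],[0.1,0.003,0]],"angular":[[0,0,0],[0,0,0],[0,0,0],[0,0,0]],"jaw":[0,0,0,0]}'
```

```text
time: 3.65
tool_pos: [0.464, -0.0214, 0.0278]
tool_rot: [0.707, -0.707, -0.012, 0.012]
contact_force: [-3.3, 0.2, 0.7]
gripper_width: 0.002
time: 4.05
tool_pos: [0.4855, -0.021, 0.0286]
tool_rot: [-0.707, 0.707, 0.013, -0.011]
contact_force: [0.1, 0.3, -0.1]
gripper_width: -0.002
```

```bash
python3 -m jog '{"offset":[[0.06,0.002,0],[0.05,0.002,0],[0.04,0.001,0]],"angular":[[0,0,0],[0,0,0],[0,0,0]],"jaw":[0,0,0]}'
python3 -m jog '{"offset":[[0.04,0.001,0],[0.04,0.001,0]],"angular":[[0,0,0],[0,0,0]],"jaw":[0,0]}'
```

```text
time: 4.35
tool_pos: [0.4915, -0.0207, 0.0282]
tool_rot: [-0.707, 0.707, 0.012, -0.012]
contact_force: [-3.7, -0.3, 4.2]
gripper_width: 0.001
time: 4.55
tool_pos: [0.4952, -0.0205, 0.0282]
tool_rot: [-0.707, 0.707, 0.012, -0.012]
contact_force: [-4.3, 0.1, 4.0]
gripper_width: 0.002
```

```bash
python3 -m jog '{"offset":[[0.04,0.001,0],[0.04,0.001,0]],"angular":[[0,0,0],[0,0,0]],"jaw":[0,0]}'
python3 -m jog '{"offset":[[0.03,0.001,0],[0.03,0.001,0]],"angular":[[0,0,0],[0,0,0]],"jaw":[0,0]}'
```

```text
time: 4.75
tool_pos: [0.4991, -0.0204, 0.0282]
tool_rot: [-0.707, 0.707, 0.012, -0.012]
contact_force: [-4.3, -0.2, 5.1]
gripper_width: -0.002
time: 4.95
tool_pos: [0.5021, -0.0203, 0.0282]
tool_rot: [-0.707, 0.707, 0.012, -0.012]
contact_force: [-4.3, -0.6, 5.8]
gripper_width: 0.001
```

```bash
python3 -m jog '{"offset":[[0.02,0.001,0],[0.02,0.001,0]],"angular":[[0,0,0],[0,0,0]],"jaw":[0,0]}'
python3 -m jog '{"offset":[[0.02,0.001,0],[0.02,0.001,0]],"angular":[[0,0,0],[0,0,0]],"jaw":[0,0]}'
```

```text
time: 5.15
tool_pos: [0.5041, -0.0203, 0.0282]
tool_rot: [-0.707, 0.707, 0.012, -0.012]
contact_force: [-4.3, 0.8, 6.3]
gripper_width: -0.003
time: 5.35
tool_pos: [0.5061, -0.0202, 0.0282]
tool_rot: [-0.707, 0.707, 0.012, -0.012]
contact_force: [-5.0, -1.2, 5.4]
gripper_width: 0.003
```

```bash
python3 - <<'E'
from h import *
cv2.imwrite('pics/sc2.png',cv2.resize(manip.grab_frame('scene')[180:380,180:440],None,fx=3,fy=3)); s=manip.state();print(s['contact_force'],s['tool_pos'])
E
```

```text
[-3.28659849 -0.58847073  5.05283652] [ 0.50640535 -0.02014305  0.02822921]
```

View pics/sc2.png

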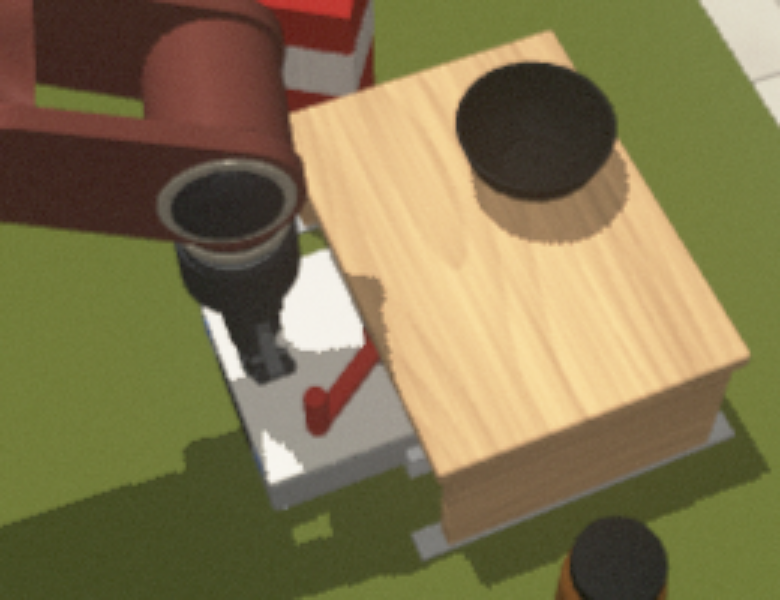

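```bash
python3 - <<'E'
from h import *
print("cam",ray('scene',(320,240))[0],ray('top',(320,240))[0])
c=manip.camera_model('scene');K=np.array([[c['fx'],0,c['cx']],[0,c['fy'],c['cy']],[0,0,1]])
for P in [(.5064,-.0202,.0282),(.5064,-.0202,.1),(.515,.054,.05),(.521,-.106,.05),(.515,-.02,.05),(.515,-.02,0)]:
    p=cv2.projectPoints(np.array([P]),c['rvec'],c['tvec'],K,None)[0].ravel(); print(P,(p-[180,180])*3)
cv2.imwrite('pics/top2.png',cv2.resize(manip.grab_frame('top')[240:400,260:480],None,fx=3,fy=3))
E
```

```text
cam [ 0.42261496 -0.54565464  1.00735416] [0.60586813 0.04398524 0.87727624]
(0.5064, -0.0202, 0.0282) [260.07743837 381.75741352]
(0.5064, -0.0202, 0.1) [251.81632347 330.65701173]
(0.515, 0.054, 0.05) [238.70511217 277.59475802]
(0.521, -0.106, 0.05) [316.77336341 467.06430238]
(0.515, -0.02, 0.05) [269.46870043 362.77525189]
(0.515, -0.02, 0) [274.45297171 396.40430868]
```

View pics/top2.png

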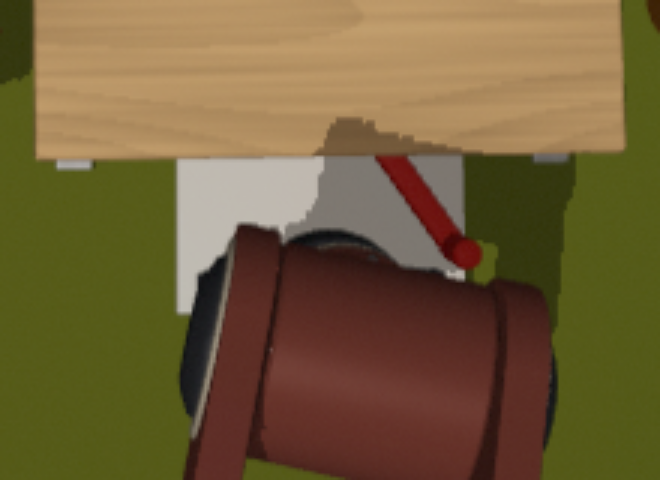

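```bash
python3 - <<'E'
from h import *
s=manip.state(); print(s['tool_pos'],s['contact_force'],s['ft_torque'],s['joint_efforts'].round(1))
cv2.imwrite('pics/w2.png',manip.grab_frame('wrist'))
def tri(a,b):
    o1,d1=ray('top',a);o2,d2=ray('scene',b)
    A=np.stack([d1,-d2],1);t=np.linalg.lstsq(A,o2-o1,rcond=None)[0]
    p,q=o1+d1*t[0],o2+d2*t[1]; return (p+q)/2,np.linalg.norm(p-q)
print("left corner now",tri((260+178/3,240+314/3),(180+205/3,180+308/3)))
print("left corner before",tri((320,373),(210+57/4,230+220/4)),"right before",tri((415,372),(210+152/4,230+480/4)))
print("now top z.05",onz('top',(260+178/3,240+314/3),.05),"scene",onz('scene',(180+205/3,180+308/3),.05),onz('scene',(180+275/3,180+490/3),.05))
E
```

```text
[ 0.5064356  -0.02013406  0.02825977] [-2.09878333 -0.22627456  5.25709349] [-0.02567361  0.61044354  0.01084566] [  0.2 -28.4 -31.6   0.2  -0.9   0. ]
left corner now (array([0.48346104, 0.05002915, 0.03244036]), np.float64(0.006519482895902292))
left corner before (array([0.436456  , 0.04894438, 0.05148701]), np.float64(0.0011577974444723753)) right before (array([ 0.44219452, -0.1083738 ,  0.04834787]), np.float64(0.0006687947114180019))
now top z.05 [0.48296135 0.05096733 0.05      ] scene [0.48532075 0.03796115 0.05      ] [ 0.49008175 -0.1119894   0.05      ]
```

View pics/w2.png

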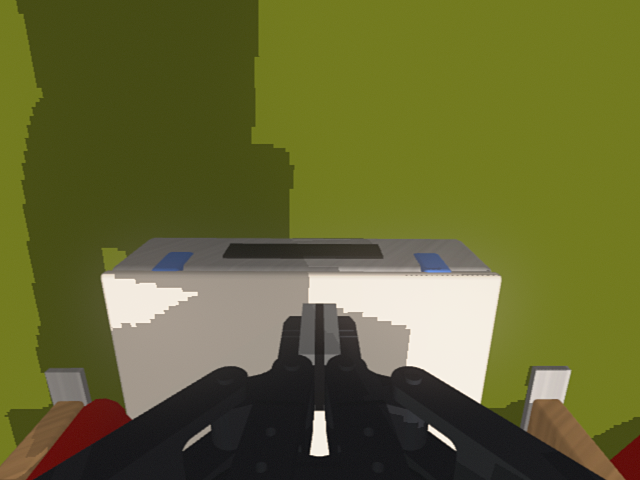

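The wrist view shows the shut fingertips at about (320,303), on the lid side of its front edge (row 272). They slid up onto the lid, with the lid about 30 mm short of home. That means the tips don't reach as low as the reading suggests. I'll lift off and check this in free air.

```bash
python3 -m jog '{"offset":[[0,0,0.4],[0,0,0.6],[-0.8,0,0.2],[-0.8,0,0],[0,0,0],[0,0,0]],"angular":[[0,0,0],[0,0,0],[0,0,0],[0,0,0],[0,0,0],[0,0,0]],"jaw":[0,0,0,0,0,0]}'; python3 - <<'E'
from h import *
s=manip.state();print(s['tool_pos'],s['contact_force'])
cv2.imwrite('pics/w3.png',manip.grab_frame('wrist'));im=manip.grab_frame('scene');cv2.imwrite('pics/s3.png',im); cv2.imwrite('pics/t3.png',manip.grab_frame('top'))
c=manip.camera_model('scene');K=np.array([[c['fx'],0,c['cx']],[0,c['fy'],c['cy']],[0,0,1]])
p=cv2.projectPoints(s['tool_pos'][None],c['rvec'],c['tvec'],K,None)[0].ravel();print("TCP px scene",p)
cv2.circle(im,tuple(int(round(a)) for a in p),1,(255,255,0),-1)
x,y=map(int,p);cv2.imwrite('pics/s3c.png',cv2.resize(im[y-70:y+50,x-80:x+80],None,fx=5,fy=5))
E
```

```text
time: 6.1
tool_pos: [0.4262, -0.02, 0.0878]
tool_rot: [-0.707, 0.707, 0.013, -0.011]
contact_force: [0.5, -0.8, 0.4]
gripper_width: -0.004
[ 0.42619478 -0.02001757  0.08775581] [ 0.54104455 -0.75417465  0.40887739]
TCP px scene [225.63596765 305.45954103]
```

View pics/w3.png

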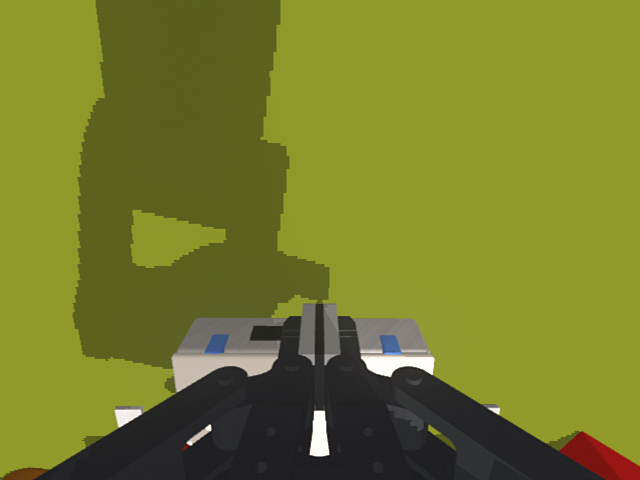

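View pics/s3c.png

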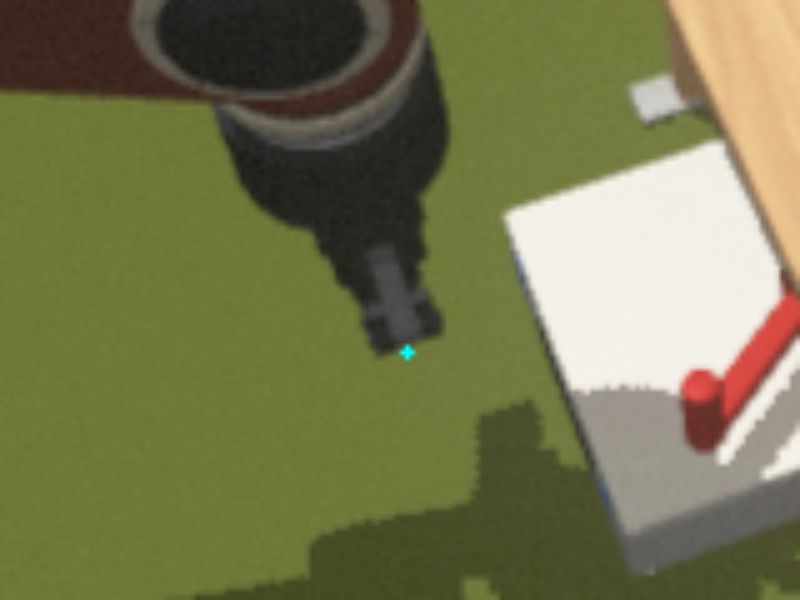

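View pics/t3.png

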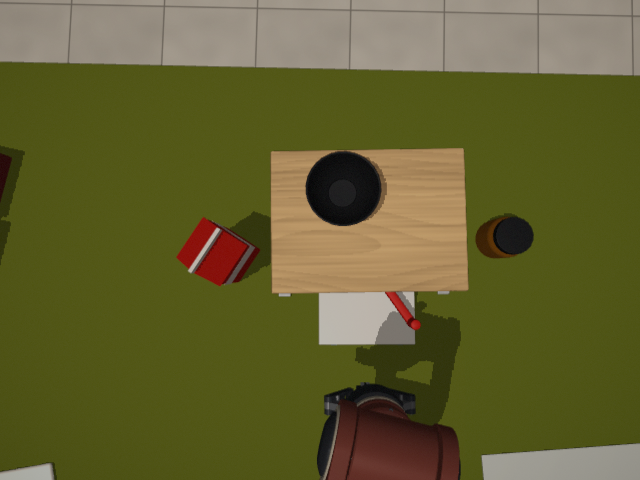

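```bash
python3 - <<'E'
import cv2,numpy as np
a=cv2.imread('pics/w2.png')[225:405,210:430];b=cv2.imread('pics/w3.png')[225:405,210:430]
cv2.imwrite('pics/w23.png',cv2.resize(np.hstack([a,b]),(800,327)))
E
```

```text
(no output)
```

View pics/w23.png

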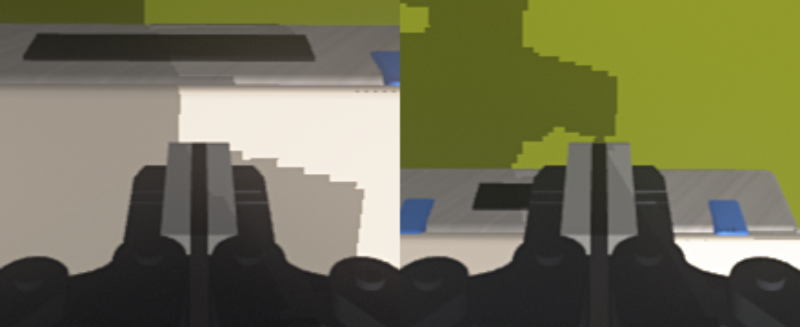

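The gripper looks the same in both shots: the tips are unoccluded on the lid, with their shadow touching them. So the physical finger ends sit roughly 20 mm above the reported TCP, and I was pushing at the lid's very top edge. I'll push at z ≈ 0.010, which is safe whichever reading is right.

```bash
python3 -m jog '{"offset":[[0,0,-0.6],[0,0,-0.5],[0,0,-0.3],[0,0,-0.15],[0,0,0],[0,0,0]],"angular":[[0,0,0],[0,0,0],[0,0,0],[0,0,0],[0,0,0],[0,0,0]],"jaw":[0,0,0,0,0,0]}'
python3 -m jog '{"offset":[[0.2,0.006,0],[0.2,0.006,0],[0.15,0.005,0],[0.08,0.002,0],[0.06,0.002,0],[0.06,0.002,0]],"angular":[[0,0,0],[0,0,0],[0,0,0],[0,0,0],[0,0,0],[0,0,0]],"jaw":[0,0,0,0,0,0]}'
```

```text
time: 6.85
tool_pos: [0.4273, -0.0203, 0.0112]
tool_rot: [-0.707, 0.707, 0.012, -0.012]
contact_force: [-0.6, -0.0, 0.4]
gripper_width: 0.004
time: 7.45
tool_pos: [0.4639, -0.0189, 0.0104]
tool_rot: [0.707, -0.707, -0.012, 0.012]
contact_force: [0.1, 0.2, 0.4]
gripper_width: -0.002
```

```bash
python3 -m jog '{"offset":[[0.06,0.002,0],[0.06,0.002,0],[0.06,0.002,0]],"angular":[[0,0,0],[0,0,0],[0,0,0]],"jaw":[0,0,0]}'
python3 -m jog '{"offset":[[0.06,0.002,0],[0.06,0.002,0],[0.06,0.002,0]],"angular":[[0,0,0],[0,0,0],[0,0,0]],"jaw":[0,0,0]}'
python3 - <<'E'
from h import *
s=manip.state();print(s['tool_pos'],s['contact_force'])
cv2.imwrite('pics/w4.png',manip.grab_frame('wrist'))
E
```

```text
time: 7.75
tool_pos: [0.4729, -0.0187, 0.0105]
tool_rot: [0.707, -0.707, -0.012, 0.012]
contact_force: [-0.1, 0.1, -1.2]
gripper_width: 0.003
time: 8.05
tool_pos: [0.48, -0.0182, 0.0102]
tool_rot: [0.707, -0.707, -0.01, 0.014]
contact_force: [-6.5, 0.0, 6.0]
gripper_width: 0.002
[ 0.48004751 -0.01819645  0.01024685] [-6.49335654  0.03073574  6.03714896]
```

View pics/w4.png

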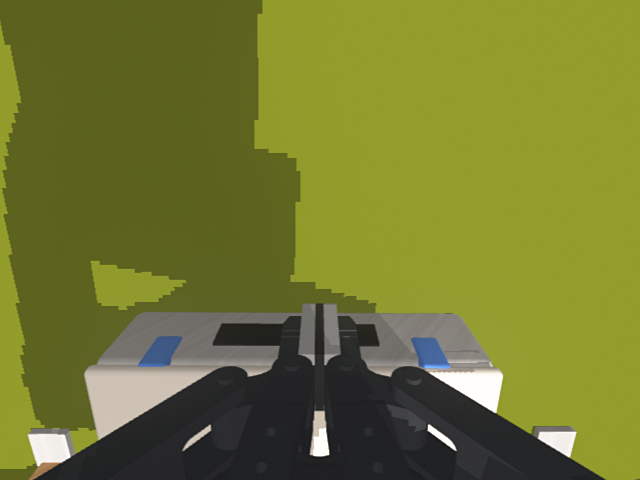

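The fingers are now in front of the face (tip row 303, face bottom row 313) and in contact. I'll keep pushing.

```bash
python3 -m jog '{"offset":[[0.06,0.002,0],[0.06,0.002,0],[0.06,0.002,0]],"angular":[[0,0,0],[0,0,0],[0,0,0]],"jaw":[0,0,0]}'
python3 -m jog '{"offset":[[0.06,0.002,0],[0.06,0.002,0],[0.06,0.002,0]],"angular":[[0,0,0],[0,0,0],[0,0,0]],"jaw":[0,0,0]}'
```

```text
time: 8.4
tool_pos: [0.4894, -0.0179, 0.0101]
tool_rot: [0.707, -0.707, -0.011, 0.013]
contact_force: [-6.0, 1.0, 3.7]
gripper_width: 0.003
time: 8.7
tool_pos: [0.4984, -0.0176, 0.0101]
tool_rot: [0.707, -0.707, -0.011, 0.014]
contact_force: [-5.6, 0.3, 4.5]
gripper_width: -0.006
```

```bash
python3 -m jog '{"offset":[[0.04,0.001,0],[0.03,0.001,0]],"angular":[[0,0,0],[0,0,0]],"jaw":[0,0]}'
python3 -m jog '{"offset":[[0.03,0.001,0],[0.02,0.001,0]],"angular":[[0,0,0],[0,0,0]],"jaw":[0,0]}'
```

```text
time: 8.9
tool_pos: [0.5024, -0.0175, 0.0101]
tool_rot: [0.707, -0.707, -0.011, 0.013]
contact_force: [-4.2, 0.5, 2.3]
gripper_width: -0.0
time: 9.1
tool_pos: [0.5028, -0.0175, 0.0101]
tool_rot: [0.707, -0.707, -0.009, 0.015]
contact_force: [-15.8, -1.6, 11.8]
gripper_width: -0.002
```

```bash
python3 -m jog '{"offset":[[0.02,0,0],[0.02,0,0]],"angular":[[0,0,0],[0,0,0]],"jaw":[0,0]}'
```

```text
time: 9.3
tool_pos: [0.5027, -0.0175, 0.0101]
tool_rot: [0.707, -0.707, -0.007, 0.017]
contact_force: [-22.8, -1.4, 19.4]
gripper_width: 0.003
```

It's firmly on the stop: the TCP held at 0.503 while the force rose to 23 N. I'll back off, rise and check with the camera.

```bash
python3 -m jog '{"offset":[[-0.2,0,0],[-0.6,0,0],[-0.8,0,0],[-0.4,0,0.6],[0,0,0.8],[0,0,0.9],[0,0,0]],"angular":[[0,0,0],[0,0,0],[0,0,0],[0,0,0],[0,0,0],[0,0,0],[0,0,0]],"jaw":[0,0,30,30,30,30,30]}'
python3 - <<'E'
from h import *
im=manip.grab_frame('top');cv2.imwrite('pics/t5.png',im);s=manip.state();print(s['tool_pos'],s['gripper_width'])
cv2.imwrite('pics/t5c.png',cv2.resize(im[270:400,290:470],None,fx=4,fy=4,interpolation=cv2.INTER_CUBIC))
im=manip.grab_frame('scene');cv2.imwrite('pics/s5.png',im)
cv2.imwrite('pics/s5c.png',cv2.resize(im[210:360,180:360],None,fx=4,fy=4,interpolation=cv2.INTER_CUBIC))
E
```

```text
time: 10.0
tool_pos: [0.4131, -0.0187, 0.1333]
tool_rot: [-0.706, 0.708, 0.018, -0.006]
contact_force: [0.9, -0.6, 0.4]
gripper_width: 0.351
[ 0.4112657  -0.01828459  0.12999833] 0.35027904591835846
```

View pics/t5c.png

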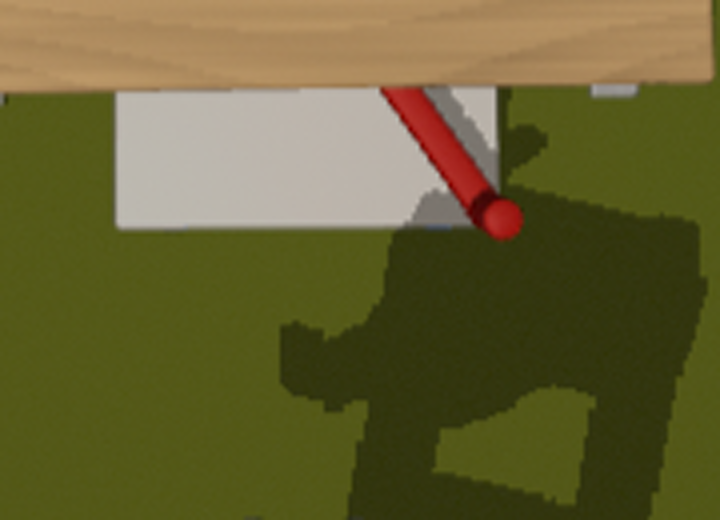

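View pics/s5c.png

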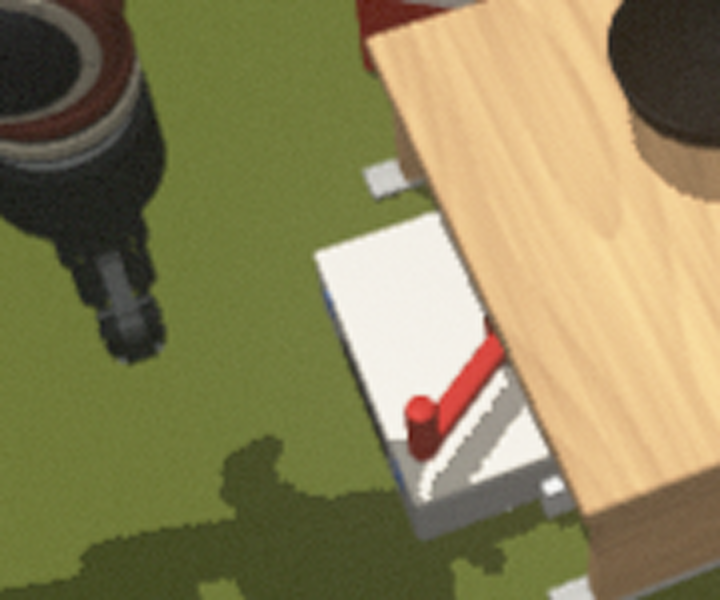

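```bash
python3 - <<'E'
from h import *
print(onz('top',(319,327),.05),onz('top',(290+430/4,270+228/4),.05))
print(onz('scene',(180+316/4,210+255/4),.05),onz('scene',(180+412/4,210+508/4),.05))
g=onz('top',(290+502/4,270+219/4),.125);print("grip",g)
print("board front scene",onz('scene',(180+368/4,210+38/4),.126),onz('scene',(180+585/4,210+515/4),.126))
E
```

```text
[0.51196987 0.05221315 0.05      ] [ 0.51511188 -0.07808785  0.05      ]
[0.51296688 0.05146549 0.05      ] [ 0.51527658 -0.10689595  0.05      ]
grip [ 0.52736085 -0.09412018  0.125     ]
board front scene [0.57075861 0.12478946 0.126     ] [ 0.58098575 -0.17261884  0.126     ]
```

Home is confirmed: the lid front is at 0.5145, 61 mm out from the board edge (60 given), and both corners agree. Next I'll bring the open jaws over the grip, with the jaw axis along the turning tangent (34.5° yaw).

```bash
python3 -m jog '{"offset":[[0.39,-0.25,0.1],[0.39,-0.25,0.1],[0.39,-0.25,0.1],[0.39,-0.25,0],[0.39,-0.25,0],[0.39,-0.25,0],[0,0,0],[0,0,0]],"angular":[[0,0,0.95],[0,0,0.95],[0,0,0.95],[0,0,0.95],[0,0,0.95],[0,0,0.95],[0,0,0],[0,0,0]],"jaw":[30,30,30,30,30,30,30,30]}'
python3 - <<'E'
from h import *
from scipy.spatial.transform import Rotation as Ro
s=manip.state(); q=s['tool_rot'];R=Ro.from_quat(q[[1,2,3,0]]).as_matrix(); print(s['tool_pos'],R[:,2].round(3),np.degrees(np.arctan2(R[1,2],R[0,2])),s['joint_pos'].round(2))
im=manip.grab_frame('wrist')
W=manip.camera_model('wrist');M=W['mount']
def proj(P):
    pt=R.T@(np.array(P)-s['tool_pos']); pc=M[:3,:3].T@(pt-M[:3,3]); return W['fx']*pc[0]/pc[2]+W['cx'],W['fy']*pc[1]/pc[2]+W['cy']
p=proj([.528,-.0938,.125]); print("pred grip top px",p)
cv2.circle(im,tuple(int(a) for a in p),3,(255,0,0),1)
cv2.imwrite('pics/w6.png',im)
E
```

```text
time: 10.9
tool_pos: [0.5238, -0.0922, 0.1383]
tool_rot: [0.673, -0.672, -0.218, 0.22]
contact_force: [0.1, -0.2, 0.1]
gripper_width: 0.352
[ 0.5238103  -0.09221437  0.13833277] [-0.589  0.808  0.003] 126.05714157723975 [-0.31 -0.11  1.9   0.    1.36 -2.51]
pred grip top px (np.float64(309.2125520598672), np.float64(290.499940409293))
```

View pics/w6.png

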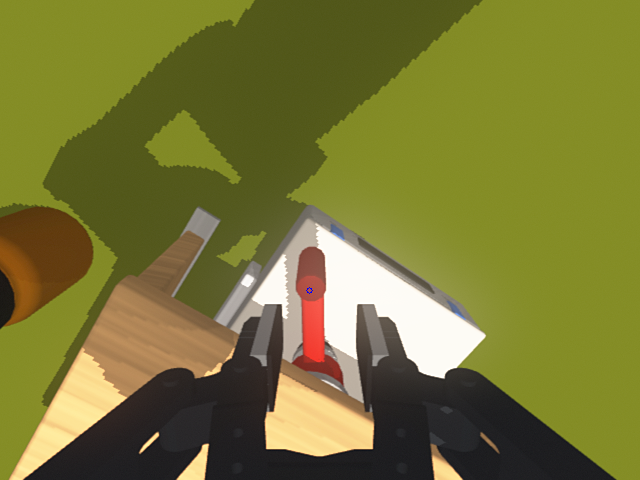

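The predicted grip top (309,290) matches the red disk seen at (311,288). I'll descend around it.

```bash
python3 -m jog '{"offset":[[0.05,0,-0.2],[0.02,0,-0.3],[0,0,-0.3],[0,0,-0.2],[0,0,-0.06],[0,0,0]],"angular":[[0,0,0],[0,0,0],[0,0,0],[0,0,0],[0,0,0],[0,0,0]],"jaw":[30,30,30,30,30,30]}'
python3 - <<'E'
from h import *
s=manip.state();print(s['tool_pos'],s['contact_force'])
cv2.imwrite('pics/w7.png',manip.grab_frame('wrist')[200:440,160:480])
im=manip.grab_frame('scene');cv2.imwrite('pics/s7.png',cv2.resize(im[210:360,200:380],None,fx=4,fy=4))
# path table: rotate clockwise about axis in 0.06rad steps
k=np.array([.5958,-.0432]); p=s['tool_pos'][:2]; 
for i in range(25):
    a=.06; d=p-k; n=k+np.array([np.cos(a)*d[0]+np.sin(a)*d[1],-np.sin(a)*d[0]+np.cos(a)*d[1]]); print(i,((n-p)/.05).round(3).tolist(),end='; '); p=n
E
```

```text
time: 11.55
tool_pos: [0.5277, -0.0923, 0.0865]
tool_rot: [0.673, -0.672, -0.219, 0.22]
contact_force: [-0.4, -0.2, -0.6]
gripper_width: 0.354
[ 0.52768693 -0.09232276  0.08647595] [-0.40221269 -0.21289889 -0.57731774]
0 [-0.056, 0.083]; 1 [-0.051, 0.087]; 2 [-0.046, 0.09]; 3 [-0.041, 0.092]; 4 [-0.035, 0.094]; 5 [-0.029, 0.096]; 6 [-0.023, 0.098]; 7 [-0.018, 0.099]; 8 [-0.012, 0.1]; 9 [-0.006, 0.101]; 10 [0.001, 0.101]; 11 [0.007, 0.101]; 12 [0.013, 0.1]; 13 [0.019, 0.099]; 14 [0.024, 0.098]; 15 [0.03, 0.096]; 16 [0.036, 0.094]; 17 [0.042, 0.092]; 18 [0.047, 0.089]; 19 [0.052, 0.086]; 20 [0.057, 0.083]; 21 [0.062, 0.079]; 22 [0.067, 0.075]; 23 [0.071, 0.071]; 24 [0.075, 0.067];
```

View pics/w7.png

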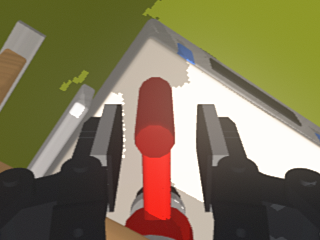

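View pics/s7.png

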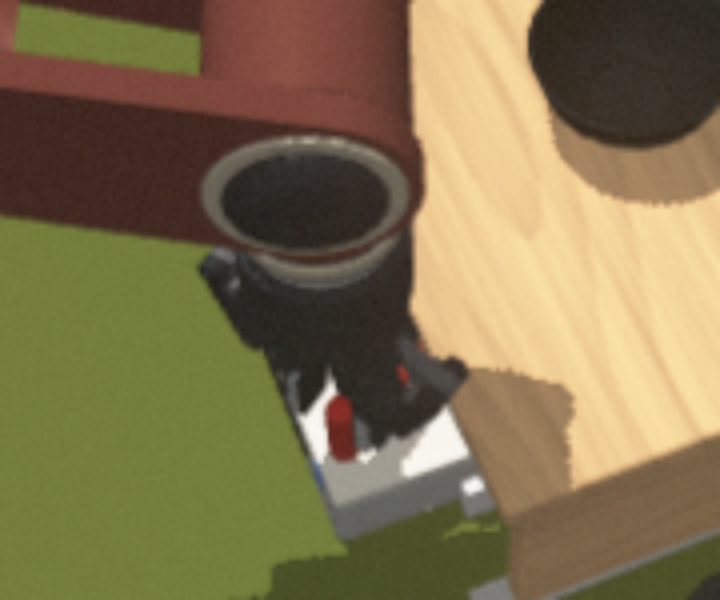

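The grip stands between the pads. I'll start turning in 0.03 rad rows, with a script that reads the tangential and radial force.

```bash
cat > f.py <<'E'
from h import *
s=manip.state();k=np.array([.5958,-.0432]);d=s['tool_pos'][:2]-k;r=np.hypot(*d);e=d/r;t=np.array([e[1],-e[0]]);F=s['contact_force']
u=np.array([np.cos(.034),np.sin(.034)]);v=np.array([-u[1],u[0]])
print("t%.2f ang%.3f r%.1fmm Ftan %.2f Frad %.2f Fz %.2f z%.4f"%(s['time'],.8-np.arctan2(-d@v,-d@u),r*1e3,-F[:2]@t,F[:2]@e,F[2],s['tool_pos'][2]))
E
python3 f.py
python3 -m jog '{"offset":[[0,0,-0.1],[-0.028,0.042,0],[-0.027,0.043,0],[-0.026,0.044,0]],"angular":[[0,0,0],[0,0,-0.286],[0,0,-0.286],[0,0,-0.286]],"jaw":[30,30,30,30]}' >/dev/null; python3 f.py
python3 -m jog '{"offset":[[-0.025,0.044,0],[-0.023,0.045,0],[-0.022,0.045,0]],"angular":[[0,0,-0.286],[0,0,-0.286],[0,0,-0.286]],"jaw":[30,30,30]}'>/dev/null; python3 f.py
```

```text
t11.65 ang0.199 r83.4mm Ftan -0.89 Frad -0.63 Fz 0.65 z0.0879
t12.05 ang0.274 r83.0mm Ftan 8.87 Frad -0.96 Fz -5.62 z0.0830
t12.35 ang0.357 r82.9mm Ftan 8.02 Frad -0.62 Fz -3.73 z0.0829
```

```bash
python3 -m jog '{"offset":[[-0.02,0.046,0],[-0.019,0.046,0],[-0.018,0.047,0]],"angular":[[0,0,-0.286],[0,0,-0.286],[0,0,-0.286]],"jaw":[30,30,30]}'>/dev/null; python3 f.py
python3 -m jog '{"offset":[[-0.016,0.047,0],[-0.015,0.048,0],[-0.013,0.048,0]],"angular":[[0,0,-0.286],[0,0,-0.286],[0,0,-0.286]],"jaw":[30,30,30]}'>/dev/null; python3 f.py
python3 -m jog '{"offset":[[-0.012,0.049,0],[-0.010,0.049,0],[-0.009,0.05,0]],"angular":[[0,0,-0.286],[0,0,-0.286],[0,0,-0.286]],"jaw":[30,30,30]}'>/dev/null; python3 f.py
```

```text
t12.65 ang0.447 r82.8mm Ftan 7.21 Frad -0.23 Fz -3.32 z0.0829
t12.95 ang0.537 r82.8mm Ftan 7.00 Frad -0.42 Fz -3.93 z0.0828
t13.25 ang0.627 r82.7mm Ftan 8.33 Frad -0.00 Fz -2.09 z0.0829
```

The baseline is 7.0–8.3 N (mean 7.6, as given). I'll continue with readings every two rows.

```bash
python3 -m jog '{"offset":[[-0.007,0.05,0],[-0.005,0.05,0]],"angular":[[0,0,-0.286],[0,0,-0.286]],"jaw":[30,30]}'>/dev/null; python3 f.py
python3 -m jog '{"offset":[[-0.004,0.05,0],[-0.002,0.05,0]],"angular":[[0,0,-0.286],[0,0,-0.286]],"jaw":[30,30]}'>/dev/null; python3 f.py
```

```text
t13.45 ang0.688 r82.7mm Ftan 8.33 Frad 0.38 Fz -1.32 z0.0828
t13.65 ang0.748 r82.7mm Ftan 8.04 Frad 1.73 Fz -1.96 z0.0828
```

```bash
python3 -m jog '{"offset":[[0,0.05,0],[0.001,0.05,0]],"angular":[[0,0,-0.286],[0,0,-0.286]],"jaw":[30,30]}'>/dev/null; python3 f.py
python3 -m jog '{"offset":[[0.002,0.05,0],[0.004,0.05,0]],"angular":[[0,0,-0.286],[0,0,-0.286]],"jaw":[30,30]}'>/dev/null; python3 f.py
```

```text
t13.85 ang0.808 r82.6mm Ftan 7.87 Frad 1.86 Fz -0.05 z0.0827
t14.05 ang0.869 r82.7mm Ftan 8.03 Frad 3.25 Fz 0.05 z0.0827
```

```bash
python3 -m jog '{"offset":[[-0.01,0.05,0],[-0.008,0.05,0]],"angular":[[0,0,-0.286],[0,0,-0.286]],"jaw":[30,30]}'>/dev/null; python3 f.py
python3 -m jog '{"offset":[[0.003,0.05,0],[0.005,0.05,0]],"angular":[[0,0,-0.286],[0,0,-0.286]],"jaw":[30,30]}'>/dev/null; python3 f.py
```

```text
t14.25 ang0.930 r82.7mm Ftan 7.64 Frad -4.64 Fz -4.40 z0.0829
t14.45 ang0.987 r82.5mm Ftan 8.98 Frad -4.76 Fz -4.14 z0.0829
```

```bash
python3 -m jog '{"offset":[[0.011,0.05,0],[0.012,0.05,0]],"angular":[[0,0,-0.286],[0,0,-0.286]],"jaw":[30,30]}'>/dev/null; python3 f.py
```

```text
t14.65 ang1.044 r82.5mm Ftan 10.29 Frad -4.28 Fz -3.35 z0.0828
```

```bash
python3 -m jog '{"offset":[[0.013,0.05,0]],"angular":[[0,0,-0.286]],"jaw":[30]}'>/dev/null; python3 f.py
```

```text
t14.75 ang1.072 r82.4mm Ftan 10.50 Frad -3.39 Fz -3.09 z0.0828
```

```bash
python3 -m jog '{"offset":[[0.012,0.042,0]],"angular":[[0,0,-0.24]],"jaw":[30]}'>/dev/null; python3 f.py
```

```text
t14.85 ang1.096 r82.5mm Ftan 12.42 Frad -3.98 Fz -2.88 z0.0828
```

That is about 4.5 N above baseline. Fitting all four readings puts contact near tool angle 0.96, so the grip has travelled about 11 mm since. That's the target. I'll back off inside the gap and lift away.

```bash
python3 -m jog '{"offset":[[-0.015,-0.07,0],[-0.015,-0.06,0],[0,0,0]],"angular":[[0,0,0],[0,0,0],[0,0,0]],"jaw":[30,30,30]}'; python3 f.py; python3 - <<'E'
from h import *
cv2.imwrite('pics/w8.png',manip.grab_frame('wrist')[200:440,160:480])
E
```

```text
time: 15.15
tool_pos: [0.5141, -0.025, 0.0827]
tool_rot: [0.7, -0.699, 0.103, -0.103]
contact_force: [1.0, 0.7, -0.3]
gripper_width: 0.35
t15.15 ang1.054 r83.7mm Ftan -0.89 Frad -0.83 Fz -0.25 z0.0827
```

View pics/w8.png

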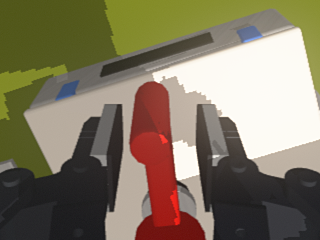

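The grip stands free between the fingers. I'll lift and retreat.

```bash
python3 -m jog '{"offset":[[0,0,0.3],[0,0,0.6],[0,0,0.8],[-0.5,0,0.5],[-0.8,0,0.2],[-0.8,0,0],[-0.5,0,0],[0,0,0],[0,0,0]],"angular":[[0,0,0],[0,0,0],[0,0,0],[0,0,0],[0,0,0],[0,0,0],[0,0,0],[0,0,0],[0,0,0]],"jaw":[30,30,30,30,30,30,30,30,30]}'
python3 - <<'E'
from h import *
im=manip.grab_frame('top');cv2.imwrite('pics/t9.png',im);
cv2.imwrite('pics/t9c.png',cv2.resize(im[270:400,290:470],None,fx=4,fy=4,interpolation=cv2.INTER_CUBIC))
E
```

```text
time: 16.1
tool_pos: [0.3844, -0.0248, 0.2038]
tool_rot: [-0.699, 0.7, -0.102, 0.104]
contact_force: [0.7, 0.1, -0.3]
gripper_width: 0.355
```

View pics/t9.png

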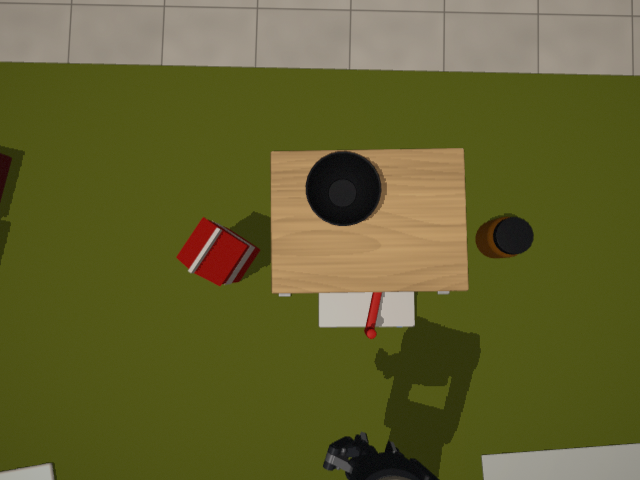

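View pics/t9c.png

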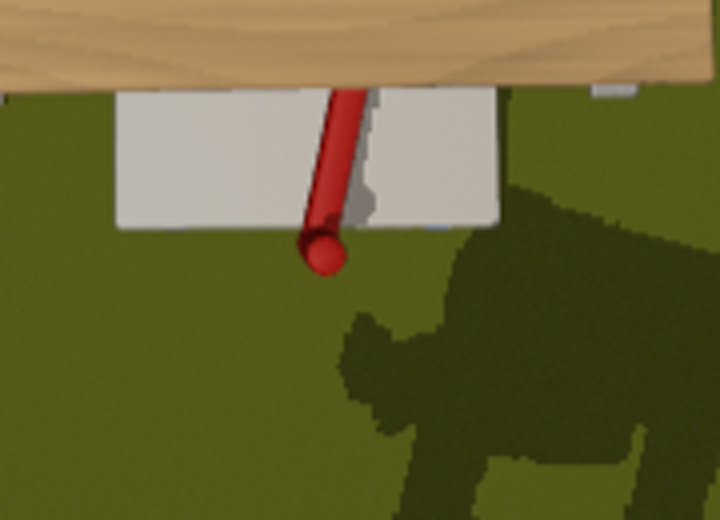

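```bash
python3 - <<'E'
from h import *
g=onz('top',(371.25,333.75),.125)[:2];k=np.array([.5958,-.0432]);u=np.array([np.cos(.034),np.sin(.034)]);v=np.array([-u[1],u[0]]);d=g-k
print("knob angle",.8-np.arctan2(-d@v,-d@u),"r",np.hypot(*d),manip.state()['time'])
manip.job_done()
E
```

```text
knob angle 1.018708168983728 r 0.08495267799523673 16.15
the job is handed in; nothing more can be done
```

The caddy is home against its stop, the clamp is snug on its lid, and the arm has let go and is clear. I handed the job in at about 16 s of the 64 s allowed; it reports no verdict.

- **Caddy:** The first push was too high. The fingertips slid up onto the lid after about 47 mm, pressing with roughly 4–8 N, because they physically end about 20 mm above the reported tool point. I lifted off and pushed again lower until the caddy stopped. The push reached about 23 N, or 30 N counting the upward part of the force. Afterwards the front was 61 mm out from the board edge (60 mm expected), and it had not moved in the last picture.
- **Clamp:** Free turning took 7.0–8.3 N at the grip, averaging the expected 7.6 N. The foot met the lid at a knob angle of about 0.9 rad. I stopped when the push was about 4.5 N above free, which is roughly 38 N of clamping.
- **Knob:** After letting go, the last picture puts it at 1.02 rad with a lever length of 85.0 mm (85 mm given).
- **Uncertainty:** Single force readings scatter by about 0.6 N, and there was 3–5 N of radial load on the grip while tightening. I did not push the knob again to re-check the clamping.
- **Bystanders:** The carton, jar and bowl look the same in the first and last top views.

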